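# Tip the slide box onto its base and push it home against the stop

## Robot

A 7-joint arm with a two-finger parallel gripper is mounted at the origin on a cart in front of the work surface, level with it; the furniture and walls round the work are solid. World frame = base frame: x ahead of the robot, y to its left, z up, the work surface at z = 0. Lengths are in m, angles in rad, forces in N, time in s.
With the tool pointing down it reaches from about 0.4 to 0.875 m from the base axis. Payload 4.4 kg.
Tool frame: the origin (TCP) lies on the centre line of the jaws, within the pads' length; the fingertips stand 8 mm ahead of it and the grasp point (between the pads) lies 11 mm behind it; z points along the fingers, y is the line along which they close (so a half turn about z gives the same grasp; the last joint's range is limited). The gripper opens to 85 mm and grips with 20 to 120 N. Pads are 22 mm wide; open, the fingers measure 114 mm over their backs; the gripper's body (76 mm by 85 mm) begins 54 mm behind the grasp point. The pads swing forward as they close: fully open they stand 13 mm farther back than shut.
Start: joints at [-1.314, 0.628, 0.038, 1.517, -0.027, 0.996, -0.02], TCP at [0.206, 0.616, 0.239] pointing down, gripper open.
Joint ranges: [-3.06, 3.06], [-0.37, 2.12], [-1.25, 1.32], [0.18, 2.47], [-1.1, 4.24], [0.23, 1.98], [-2.94, 2.94]. Speed limits (rad/s): [2.57, 2.57, 3.14, 3.14, 3.14, 3.14, 3.14].

## Interface

Orientations are given as a unit quaternion [x, y, z, w].
In Python, from rig import arm gives the robot as it stands.
- The arm moves only by the shell command python3 -m handwheel 'ROWS' [FORCE]. ROWS is JSON, a list of rows, each a list of 7 numbers: the shift along the tool's x, y, z in cm, then the turn, a rotation vector about the tool's x, y, z in rad, then the closure, from 0 (fully open) to 1 (shut). In form: [[dx, dy, dz, wx, wy, wz, grip], ...]. A call has 1 to 20 rows; each row shifts and turns the commanded pose from where the row before left it, along the tool's axes as they then stand; what a row does not reach is not made up. A row lasts 1/12 s, in which the tool goes at most 41.7 mm and 7.16 degrees, less where a joint would pass 70% of its speed; a pose out of reach is approached as far as the arm can. A call is refused whole if a number of a shift passes 4.17 or a number of a turn 0.125, either way. A call with a gripper value outside its range is refused whole. The fingers move at their own pace and stop on an object; FORCE is the grip in N (left out, the last holds). Time passes only in rows, so rows that do not move let the fingers close. It gives the time, the measured TCP pose, the force, the opening and the grip force at its end, in the units of the state.
- arm.get_obs(): the state, without advancing time (a new reading comes with each control period).
- arm.read_camera(name): name is "side" or "top"; returns the picture (400x640x3 uint8, red, green, blue); there is no depth.
- arm.camera_info(name): a dict with "vertical_fov" (degrees; the focal length in pixels is half the picture's height over the tangent of half this angle, whatever the lens; pixels are square), "cx", "cy" (the principal point, pixels), "D" ([k1, k2, p1, p2, k3] as OpenCV has them; the pictures are not rectified), "rvec" (rotation vector, rad) and "tvec" (3), from world to camera coordinates, as OpenCV has them. Camera axes: x right, y down, z forward; pixel columns grow to the right and rows downward; lengths in m; the calibration is good to about 2 mm. A picture is of the moment at which its call begins. camera_info takes no time and is no camera call.
- arm.hand_in(): hands the job in; it is judged then, once.
The state is a dict: "time": time; "joints": joint angles; "dq": joint speeds; "joint_torque": joint torques, N m; "tcp_pos": TCP position; "tool_rot": TCP orientation; "force": force on the tool from outside, world axes, zero at the start; "torque": the same for the moment, N m; "width": opening from 0.0 (shut) to 1.0 (fully open); "finger_force": force on a finger pad.
Only numpy, scipy, OpenCV 4.12 (cv2) and the standard library are available. Lean on these libraries where they do the work, as an engineer would, in place of code of your own. Each camera call takes 0.05 s, during which the arm holds its last target. There are 200 camera calls.

## Task

One slide box was left standing on its end in front of the steel stop. Push it over with the fingers so that it comes to lie on its base with the lid on top, and then push it along the desk until its long side lies flush against the stop, next to the slide box that is already there. Only push: do not grasp or lift the box, and leave the other slide box, the dropper bottle and the canister where they are.

Things in the scene. Friction and masses are not known exactly. Their poses are not given: they have to be found in the camera images.
- slide_box: The box to move: closed blue carton with white lid, 31 mm (own x) by 81 (own y) by 52 (own z), 120 g. Origin: centre of the underside (31 x 81 mm base); own z points from base to lid. It starts on end, 81 mm tall, own y up, origin 40 mm high, own z level: the lid looks to the robot's right (-y, within 0.7 rad), the base left. Pushed high on the lid it topples onto its base.
- other_box: An identical slide box, already lying on its base with its lid up, long side against the left part of the stop. Origin at the centre of its underside. Not to be moved.
- stop: Steel angle fixed to the desk: 280 mm long (own y), 36 high, 4 thick, low foot behind. Origin on the desk, at the middle of its front face; own x points away from the robot, square to that face (up to 0.22 rad askew to world x). Boxes lie on its -x side; one lying flush has its origin at own x = -16 mm.
- dropper_bottle: Amber dropper bottle with a red rubber bulb, 30 mm across, 118 mm tall, standing to the left of the work in front of the stop. Origin at the centre of its underside. Not to be moved.
- canister: Black plastic canister with a clear cap, 38 mm across, 56 mm tall, standing beyond the left end of the stop. Origin at the centre of its underside. Not to be moved.
There are look-alikes about, which are no part of the job. What is shaped like the slide_box but brown is not meant.

How it is judged:
On the way, in this order (a step that is already met when the one before it is completed fails the run):
1. the slide box has been tipped over and lies on its base, still away from the stop (angle between slide_box's own z axis and vertical below 0.08 rad and height (world z) of slide_box below 0.01 m), for 0.2 s.
2. lying on its base, it has been pushed flush against the stop (angle between slide_box's own z axis and vertical below 0.08 rad and x of slide_box in the frame of stop above -0.0205 m and angle between the y axis of slide_box and the y axis of stop, either way round below 0.07 rad), for 0.2 s.
At the end, for the whole second after the job is handed in: The slide box lies at rest on its base, lid up (within 0.08 rad), its long side against the front of the stop (within 5 mm and 0.07 rad, its middle within 130 mm of the middle of the stop); the other box, bottle and canister are within 15 mm of where they were (all of step 2 and height (world z) of slide_box below 0.01 m and x of slide_box in the frame of stop below 0 m and y of slide_box in the frame of stop between -0.13 and 0.13 m and linear speed of slide_box below 0.02 m/s and distance of each of other_box, dropper_bottle, canister from where it was at the start of the episode below 0.015 m); the robot touches nothing.
It fails at once if the slide box is lifted off the desk, standing or lying (height (world z) of slide_box above 0.055 m or (angle between slide_box's own z axis and vertical below 0.3 rad and height (world z) of slide_box above 0.02 m)).
It fails at once if the slide box is taken between the fingers (x of the grasp point in the frame of slide_box between -0.013 and 0.013 m and y of the grasp point in the frame of slide_box between -0.054 and 0.054 m and z of the grasp point in the frame of slide_box between 0.003 and 0.057 m).
It fails at once if the other slide box is shifted (distance of other_box from where it was at the start of the episode above 0.015 m).
It fails at once if the dropper bottle is shifted or knocked over (distance of dropper_bottle from where it was at the start of the episode above 0.015 m or angle between dropper_bottle's own z axis and vertical above 0.35 rad).
It fails at once if the canister is shifted or knocked over (distance of canister from where it was at the start of the episode above 0.015 m or angle between canister's own z axis and vertical above 0.35 rad).
It also fails if it takes over 43 s, if anything falls off the work surface, if the arm or the gripper's body presses on something with over 40 N, if the wrist force passes 120 N, or if a joint passes its speed limit or range.

## Working session

There is one attempt and no reset: what is moved stays moved. The work goes in short steps, Python scripts to look and compute and a shell command to move; the robot and the scene stay as the last step left them, time stands still between calls to the robot, and variables do not carry over. Pictures are saved under pics/ and viewed, at most 10 in all, crops included, and the job is handed in when it is done.

```bash
mkdir -p pics; ls
cat > h.py <<'E'
import numpy as np,cv2
from rig import arm
def cam(n):
    i=arm.camera_info(n);f=200/np.tan(np.radians(i["vertical_fov"])/2)
    K=np.array([[f,0,i["cx"]],[0,f,i["cy"]],[0,0,1.]]);R=cv2.Rodrigues(np.array(i["rvec"],float))[0]
    return K,np.array(i["D"],float),R,np.array(i["tvec"],float).ravel()
def ray(n,uv):
    K,D,R,t=cam(n);p=cv2.undistortPoints(np.array(uv,float).reshape(-1,1,2),K,D).reshape(-1,2)
    d=np.c_[p,np.ones(len(p))]@R
    return -R.T@t,d
def onz(n,uv,z):
    c,d=ray(n,uv);return c+d*((z-c[2])/d[:,2])[:,None]
def proj(n,P):
    K,D,R,t=cam(n);return cv2.projectPoints(np.array(P,float).reshape(-1,1,3),cv2.Rodrigues(R)[0],t,K,D)[0].reshape(-1,2)
def shot(n,name):
    im=arm.read_camera(n);cv2.imwrite(f"pics/{name}.png",im[:,:,::-1]);return im
E
python3 - <<'E'
from h import *
for n in("top","side"):
    shot(n,n+"0");K,D,R,t=cam(n);print(n,K[0,0],-R.T@t,R[2])
print(arm.get_obs())
E
```

```text
pics
top 365.9728435182283 [0.54286452 0.19285815 0.91312169] [ 0.05428463 -0.02591854 -0.99818906]
side 485.1568251653144 [0.53261723 1.02742325 0.70796032] [ 0.06263916 -0.79334135 -0.6055459 ]
{'time': 0.1, 'joints': array([-1.31379663,  0.62924256,  0.03843718,  1.51824904, -0.02701769,
        0.99634719, -0.01997729]), 'dq': array([-0.00039216, -0.00171059,  0.00104715, -0.00211766, -0.00053501,
       -0.00352183, -0.00158782]), 'joint_torque': array([ 2.79321641e-03, -5.64527464e+01,  1.23057313e+00, -1.93972170e+01,
        1.13619893e-02,  5.46379466e-03,  1.30740219e-05]), 'tcp_pos': array([0.20598157, 0.61591791, 0.23849416]), 'tool_rot': array([ 1.60690265e-01,  9.87004504e-01, -8.52946837e-04, -1.40124547e-04]), 'force': array([-0.00660152, -0.04961878, -0.42520611]), 'torque': array([ 0.06506095, -0.00471376, -0.03121654]), 'finger_force': 0.0, 'width': 0.9973178954661853}
```

View pics/top0.png

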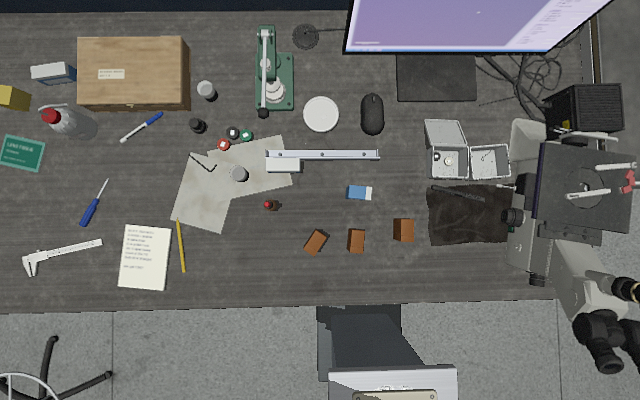

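View pics/side0.png

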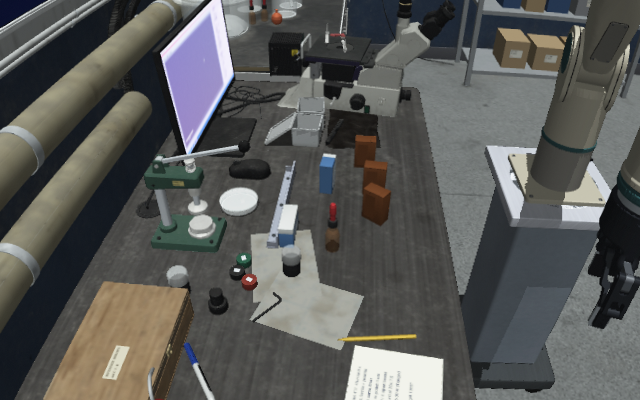

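The top view shows the blue box, standing with its white lid to the right, at about (360,193). The stop runs (266..380,154), the other box is at (283,165), the bottle at (270,205) and the canister at (239,173). The brown look-alikes are below, at row 240.

Run:
```python
from h import *
im=cv2.imread("pics/top0.png");c=im[130:260,220:420]
cv2.imwrite("pics/crop0.png",cv2.resize(c,None,fx=4,fy=4,interpolation=cv2.INTER_CUBIC))
hsv=cv2.cvtColor(im,cv2.COLOR_BGR2HSV)
def comps(m,reg,nm):
    r=np.zeros_like(m);x0,y0,x1,y1=reg;r[y0:y1,x0:x1]=m[y0:y1,x0:x1]
    for k in cv2.findContours(r,0,2)[0]:
        if cv2.contourArea(k)>15: print(nm,cv2.contourArea(k),cv2.boxPoints(cv2.minAreaRect(k)).round(1).tolist())
blue=cv2.inRange(hsv,(95,90,60),(125,255,255));white=cv2.inRange(hsv,(0,0,190),(180,45,255))
comps(blue,(330,170,390,215),"blue");comps(white,(330,170,390,215),"white");comps(white,(255,140,390,180),"stopwhite")
```

```text
blue 232.0 [[345.29998779296875, 197.89999389648438], [346.29998779296875, 184.39999389648438], [365.6000061035156, 185.8000030517578], [364.6000061035156, 199.3000030517578]]
white 54.5 [[364.79998779296875, 198.89999389648438], [366.0, 186.5], [371.3999938964844, 187.0], [370.20001220703125, 199.39999389648438]]
stopwhite 1159.0 [[265.0, 150.0], [379.0, 150.0], [379.0, 170.0], [265.0, 170.0]]
```

View pics/crop0.png

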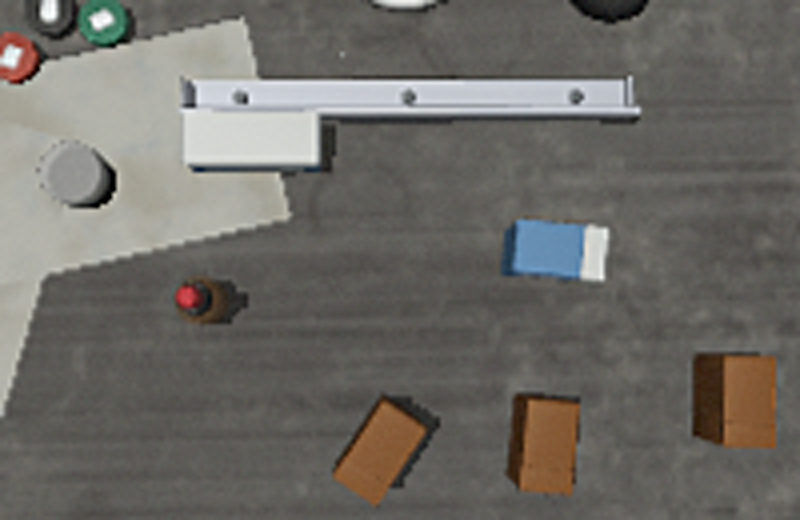

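The crop (4x) shows the box's top face with corners at about (349,185), (372,186.5), (371,200) and (348,199). The stop's front top edge is at row ~159, and the other box's lid spans about (266,157)–(300,171).

Run:
```python
from h import *
im=cv2.imread("pics/top0.png");g=cv2.cvtColor(im,6).astype(int)
p=lambda s,P,z:print(s,onz("top",[[220+(a-1.5)/4,130+(b-1.5)/4] for a,b in P],z)[:,:2].round(4).tolist())
p("box",[(517,220),(608,226),(604,281),(513,277)],.081)
p("other lid",[(184,110),(320,110),(320,166),(185,166)],.052)
p("stop top front",[(330,116),(639,118)],.036)
p("stop ends",[(182,108),(640,110)],.036)
p("bottle",[(188,297)],.11);p("can",[(76,174)],.056)
p("brown",[(383,396),(432,424),(378,504),(336,476),(523,396),(579,398),(573,493),(521,491)],.08)
p("brown3",[(722,354),(777,354),(777,446),(722,446)],.08)
for u in(310,330,350,370): print(u,g[152:166,u])
```

```text
box [[0.6032, 0.1064], [0.5988, 0.0543], [0.5674, 0.0575], [0.5707, 0.1095]]
other lid [[0.674, 0.2987], [0.6727, 0.2185], [0.6394, 0.2191], [0.6408, 0.2985]]
stop top front [[0.6713, 0.2131], [0.667, 0.0261]]
stop ends [[0.6777, 0.3019], [0.6719, 0.0254]]
bottle [[0.5622, 0.2907]]
can [[0.6368, 0.3617]]
brown [[0.5047, 0.1849], [0.4883, 0.1574], [0.444, 0.1889], [0.4602, 0.2123], [0.503, 0.1054], [0.5011, 0.0735], [0.4476, 0.0783], [0.4494, 0.1078]]
brown3 [[0.5244, -0.0092], [0.5237, -0.0408], [0.4714, -0.039], [0.4721, -0.0075]]
310 [202 203 204 206 184 220 146  59  46  83  94  89  88  96]
330 [201 200 203 207 154 218 141  59  49  87  95  95  99 101]
350 [200 196 200 202 171 210 133  54  84  96  97  96  98  96]
370 [195 195 195 195 182 208 132  53  50  86  94  94  92  95]
```

Sizes check out (52x32, 80x33, stop ~277 mm). The standing box centre is (0.585, 0.082), and the push direction is about (0.074, 0.997). Next I turn the tool to match, shut the fingers and travel high.

```bash
python3 -m handwheel '[[0,0,0,0,0,-0.12,1],[0,0,0,0,0,-0.12,1],[-1.8,-2.4,0,0,0,0,1],[-1.8,-2.4,0,0,0,0,1],[-1.8,-2.4,0,0,0,0,1],[-1.8,-2.4,0,0,0,0,1],[-1.8,-2.4,0,0,0,0,1],[-1.8,-2.4,0,0,0,0,1],[-1.8,-2.4,0,0,0,0,1],[-1.8,-2.4,0,0,0,0,1],[-1.8,-2.4,0,0,0,0,1],[-1.8,-2.4,0,0,0,0,1],[-1.8,-2.4,0,0,0,0,1],[-1.8,-2.4,0,0,0,0,1],[-1.8,-2.4,0,0,0,0,1],[-1.8,-2.4,0,0,0,0,1],[-1.8,-2.4,0,0,0,0,1],[-1.8,-2.4,0,0,0,0,1],[-1.8,-2.4,0,0,0,0,1],[-1.8,-2.4,0,0,0,0,1]]'
cat > d.py <<'E'
# tool-axes shift (cm) and turn to a target x y z yaw(of tool y, rad)
import sys
from h import *
from scipy.spatial.transform import Rotation as Ro
o=arm.get_obs();R=Ro.from_quat(o["tool_rot"]).as_matrix();t=np.array([float(a) for a in sys.argv[1:4]])
print("t",o["time"],"pos",o["tcp_pos"].round(4),"R",R.round(3).tolist(),"F",o["force"].round(1),"shift cm",(R.T@(t-o["tcp_pos"])*100).round(2))
E
python3 d.py .581 .026 .075
```

```text
time: 1.77
tcp_pos: [0.4937, 0.1577, 0.2391]
tool_rot: [0.041, 0.999, -0.0, -0.0]
force: [0.2, 0.8, 0.0]
width: 0.003
finger_force: 0.0
t 1.7667 pos [0.4937 0.1577 0.2391] R [[-0.997, 0.083, -0.001], [0.083, 0.997, -0.0], [0.001, -0.0, -1.0]] F [0.2 0.8 0. ] shift cm [ -9.8 -12.4  16.4]
```

```bash
python3 -m handwheel '[[-1.65,-2.07,0,0,0,0,1],[-1.65,-2.07,0,0,0,0,1],[-1.65,-2.07,0,0,0,0,1],[-1.65,-2.07,0,0,0,0,1],[-1.65,-2.07,0,0,0,0,1],[-1.65,-2.07,0,0,0,0,1],[0,0,2,0,0,0,1],[0,0,2,0,0,0,1],[0,0,2,0,0,0,1],[0,0,2,0,0,0,1],[0,0,2,0,0,0,1],[0,0,2,0,0,0,1],[0,0,2,0,0,0,1],[0,0,2,0,0,0,1],[0,0,0.4,0,0,0,1],[0,0,0,0,0,0,1]]'
python3 d.py .581 .026 .075
python3 - <<'E'
from h import *
im=shot("side","side1");cv2.imwrite("pics/crop1.png",cv2.resize(im[100:260,240:440],None,fx=3.5,fy=3.5,interpolation=2))
E
```

```text
time: 3.1
tcp_pos: [0.5803, 0.0271, 0.0738]
tool_rot: [0.041, 0.999, -0.0, -0.002]
force: [0.1, -0.2, -0.1]
width: 0.0
finger_force: 0.0
t 3.1 pos [0.5803 0.0271 0.0738] R [[-0.997, 0.083, -0.004], [0.083, 0.997, -0.0], [0.004, -0.001, -1.0]] F [ 0.1 -0.2 -0.1] shift cm [-0.07 -0.1  -0.13]
```

View pics/crop1.png

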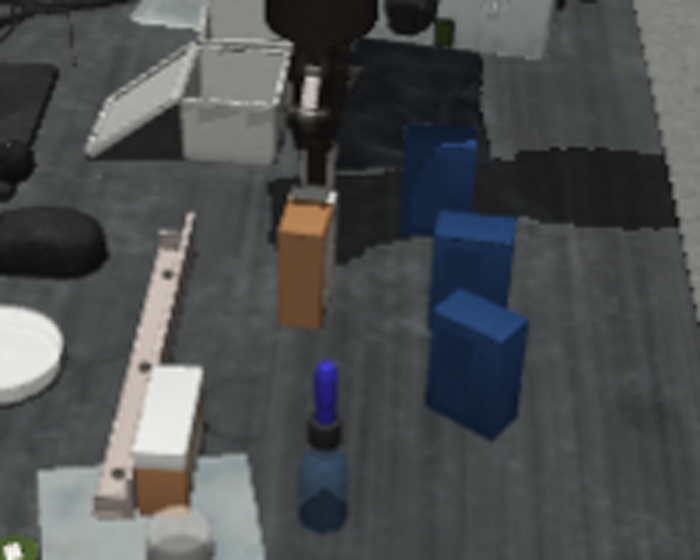

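The crop (colours swapped) shows the shut fingers right behind the box on its lid side, at (318,180) in the crop, with everything in line. Now I push it over.

```bash
python3 -m handwheel '[[0,0.5,-0.3,0,0,0,1],[0,0.5,0,0,0,0,1],[0,0.5,0,0,0,0,1],[0,0.5,0,0,0,0,1],[0,0.5,0,0,0,0,1],[0,0.5,0,0,0,0,1],[0,0.5,0,0,0,0,1],[0,0.5,0,0,0,0,1],[0,0.5,0,0,0,0,1],[0,0.5,0,0,0,0,1],[0,0,0,0,0,0,1]]'
python3 d.py .5 0 .1
python3 - <<'E'
from h import *
im=shot("side","side2");cv2.imwrite("pics/crop2.png",cv2.resize(im[100:260,240:440,::-1],None,fx=3.5,fy=3.5,interpolation=2))
E
```

```text
time: 4.07
tcp_pos: [0.5856, 0.0798, 0.0781]
tool_rot: [0.04, 0.999, 0.001, -0.0]
force: [0.1, 0.5, 0.8]
width: 0.0
finger_force: 0.0
t 4.0667 pos [0.5856 0.0798 0.0781] R [[-0.997, 0.08, -0.0], [0.08, 0.997, 0.002], [0.0, 0.002, -1.0]] F [0.1 0.5 0.8] shift cm [ 7.89 -8.63 -2.2 ]
```

View pics/crop2.png

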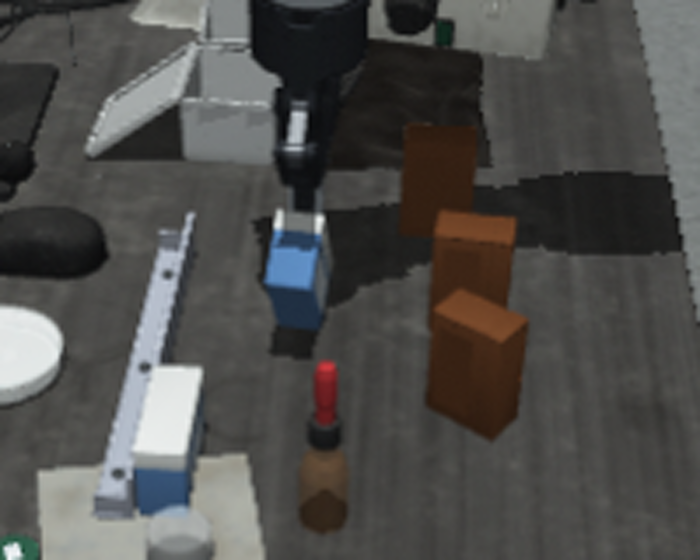

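The box is tipping properly: its top face leans toward the camera at (298,250) in the crop, pivoting on its base edge. I continue the push.

```bash
python3 -m handwheel '[[0,0.5,0,0,0,0,1],[0,0.5,0,0,0,0,1],[0,0.4,0,0,0,0,1],[0,0.3,0,0,0,0,1],[0,0,0,0,0,0,1],[0,0,0,0,0,0,1],[0,0,0,0,0,0,1],[0,0,-2.5,0,0,0,1],[0,-2,-2.5,0,0,0,1],[0,-3,-2,0,0,0,1],[0,-3,0,0,0,0,1],[0,-3,0,0,0,0,1],[0,-3,0,0,0,0,1],[0,-3,0,0,0,0,1],[0,0,0,0,0,0,1]]'
python3 - <<'E'
from h import *
im=shot("top","top3");cv2.imwrite("pics/crop3.png",cv2.resize(im[130:260,220:420,::-1],None,fx=4,fy=4,interpolation=2))
E
python3 d.py .53 .148 .15
```

```text
time: 5.37
tcp_pos: [0.5718, -0.0849, 0.1485]
tool_rot: [0.047, 0.999, -0.003, -0.0]
force: [-0.4, -1.3, 0.4]
width: -0.0
finger_force: 0.0
t 5.4167 pos [ 0.5724 -0.0809  0.1484] R [[-0.996, 0.09, -0.0], [0.09, 0.996, -0.003], [0.0, -0.003, -1.0]] F [-0.2  0.6  0.2] shift cm [ 6.29 22.42 -0.22]
```

View pics/crop3.png

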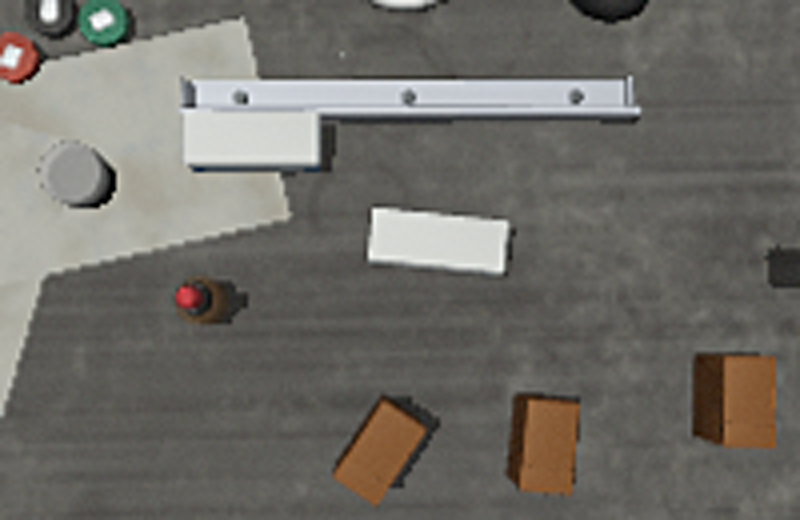

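The box lies on its base, lid up; the lid corners in the crop are (372,208), (509,220), (505,274) and (368,261). Everything else looks unmoved.

Run:
```python
from h import *
q=onz("top",[[220+(a-1.5)/4,130+(b-1.5)/4] for a,b in [(372,208),(509,220),(505,274),(368,261)]],.052)[:,:2]
print(q.round(4).tolist(),q.mean(0),[np.linalg.norm(q[i]-q[i-1]).round(4) for i in range(4)])
e=q[0]+q[3]-q[1]-q[2];print("long axis angle deg",np.degrees(np.arctan2(e[1],e[0])))
```

```text
[[0.614, 0.1889], [0.6054, 0.1081], [0.5735, 0.1113], [0.5827, 0.1919]] [0.59388659 0.15004686] [np.float64(0.0314), np.float64(0.0813), np.float64(0.032), np.float64(0.0811)]
long axis angle deg 83.69263298369607
```

```bash
python3 -m handwheel '[[0,0,0,0,0,-0.068,0.5],[0.31,2.56,0,0,0,0,0.5],[0.31,2.56,0,0,0,0,0.5],[0.31,2.56,0,0,0,0,0.5],[0.31,2.56,0,0,0,0,0.5],[0.31,2.56,0,0,0,0,0.5],[0.31,2.56,0,0,0,0,0.5],[0.31,2.56,0,0,0,0,0.5],[0.31,2.56,0,0,0,0,0.5],[0.31,2.56,0,0,0,0,0.5],[0,0,0,0,0,0,0.5]]'
python3 d.py .55 .150 .027
```

```text
time: 6.33
tcp_pos: [0.5471, 0.164, 0.1483]
tool_rot: [0.003, 1.0, 0.003, -0.0]
force: [-0.6, 0.9, 0.5]
width: 0.496
finger_force: 0.0
t 6.3333 pos [0.5471 0.164  0.1483] R [[-1.0, 0.005, -0.0], [0.005, 1.0, 0.005], [0.001, 0.005, -1.0]] F [-0.6  0.9  0.5] shift cm [-0.3  -1.47 12.12]
```

```bash
python3 -m handwheel '[[-0.3,-1.45,0,0,0,0.017,0.5],[0,0,1.5,0,0,0,0.5],[0,0,2,0,0,0,0.5],[0,0,2,0,0,0,0.5],[0,0,2,0,0,0,0.5],[0,0,2,0,0,0,0.5],[0,0,1.6,0,0,0,0.5],[0,0,1,0,0,0,0.5],[0,0,0,0,0,0,0.5]]'
python3 d.py .64 .148 .027
```

```text
time: 7.08
tcp_pos: [0.5501, 0.1394, 0.0254]
tool_rot: [0.016, 1.0, -0.001, -0.002]
force: [-0.4, -0.2, 0.6]
width: 0.495
finger_force: 0.0
t 7.0833 pos [0.5501 0.1394 0.0254] R [[-0.999, 0.033, -0.004], [0.033, 0.999, -0.002], [0.004, -0.002, -1.0]] F [-0.4 -0.2  0.6] shift cm [-8.95  1.16 -0.2 ]
```

```bash
python3 -m handwheel '[[0,0.9,0,0,0,-0.008,0.5],[0,0,0,0,0,0,0.5],[-0.4,0,0,0,0,0,0.5],[-0.4,0,0,0,0,0,0.5],[-0.4,0,0,0,0,0,0.5],[-0.4,0,0,0,0,0,0.5],[-0.4,0,0,0,0,0,0.5],[-0.4,0,0,0,0,0,0.5],[-0.4,0,0,0,0,0,0.5],[-0.4,0,0,0,0,0,0.5],[-0.4,0,0,0,0,0,0.5],[-0.4,0,0,0,0,0,0.5],[-0.4,0,0,0,0,0,0.5],[-0.4,0,0,0,0,0,0.5],[-0.4,0,0,0,0,0,0.5],[-0.4,0,0,0,0,0,0.5],[-0.4,0,0,0,0,0,0.5],[-0.4,0,0,0,0,0,0.5],[0,0,0,0,0,0,0.5],[0,0,0,0,0,0,0.5]]'
python3 d.py .628 .148 .027
python3 - <<'E'
from h import *
im=shot("side","side4");cv2.imwrite("pics/crop4.png",cv2.resize(im[140:280,220:380,::-1],None,fx=4,fy=4,interpolation=2))
E
```

```text
time: 8.75
tcp_pos: [0.6164, 0.1482, 0.0273]
tool_rot: [0.012, 1.0, 0.0, 0.0]
force: [-0.9, 0.0, 0.2]
width: 0.496
finger_force: 0.0
t 8.75 pos [0.6164 0.1482 0.0273] R [[-1.0, 0.024, 0.001], [0.024, 1.0, 0.0], [-0.001, 0.0, -1.0]] F [-0.9  0.   0.2] shift cm [-1.16  0.01  0.03]
```

View pics/crop4.png

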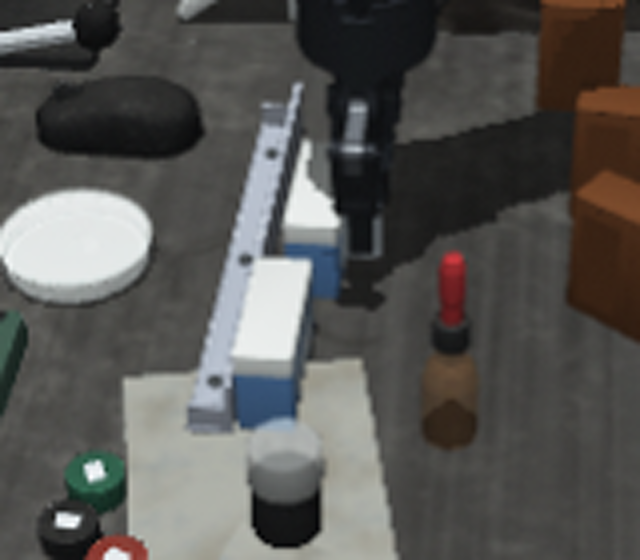

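The crop shows the box upright against the fingers at (310,235), with a small gap left to the stop. I finish slowly and watch the force.

```bash
python3 -m handwheel '[[-0.3,0,0,0,0,0,0.5],[-0.3,0,0,0,0,0,0.5],[-0.2,0,0,0,0,0,0.5],[-0.2,0,0,0,0,0,0.5],[-0.1,0,0,0,0,0,0.5],[-0.1,0,0,0,0,0,0.5],[0,0,0,0,0,0,0.5]]'
python3 -m handwheel '[[-0.1,0,0,0,0,0,0.5],[-0.1,0,0,0,0,0,0.5],[0,0,0,0,0,0,0.5]]'
```

```text
time: 9.38
tcp_pos: [0.628, 0.1479, 0.0273]
tool_rot: [0.012, 1.0, 0.0, 0.0]
force: [-0.9, -0.2, -0.1]
width: 0.502
finger_force: 0.1
time: 9.63
tcp_pos: [0.6292, 0.1479, 0.0272]
tool_rot: [0.012, 1.0, -0.0, -0.001]
force: [-2.9, -0.1, 0.8]
width: 0.502
finger_force: 1.1
```

```bash
python3 -m handwheel '[[-0.1,0,0,0,0,0,0.5],[-0.1,0,0,0,0,0,0.5],[0,0,0,0,0,0,0.5],[0,0,0,0,0,0,0.5]]'
python3 -m handwheel '[[0.3,0,0,0,0,0,0.5],[0.8,0,0,0,0,0,0.5],[1.5,0,0,0,0,0,0.5],[2,0,0,0,0,0,0.5],[1,0,-2,0,0,0,0.5],[0,0,-3,0,0,0,0.5],[0,0,-3.5,0,0,0,0.5],[0,0,-3.5,0,0,0,0.5],[2,-3,0,0,0,0,0.5],[2,-3,0,0,0,0,0.5],[2,-3,0,0,0,0,0.5],[0,-3,0,0,0,0,0.5],[0,-3,0,0,0,0,0.5],[0,-3,0,0,0,0,0.5],[0,0,0,0,0,0,0.5],[0,0,0,0,0,0,0.5]]'
python3 - <<'E'
from h import *
im=shot("top","top5");cv2.imwrite("pics/crop5.png",cv2.resize(im[130:260,220:420,::-1],None,fx=4,fy=4,interpolation=2))
E
```

```text
time: 9.97
tcp_pos: [0.6292, 0.1478, 0.0272]
tool_rot: [0.012, 1.0, -0.0, -0.003]
force: [-6.5, -0.2, 6.0]
width: 0.5
finger_force: 3.5
time: 11.3
tcp_pos: [0.5117, -0.0317, 0.1475]
tool_rot: [0.014, 1.0, -0.0, 0.001]
force: [0.5, 1.0, -0.5]
width: 0.499
finger_force: 0.0
```

View pics/crop5.png

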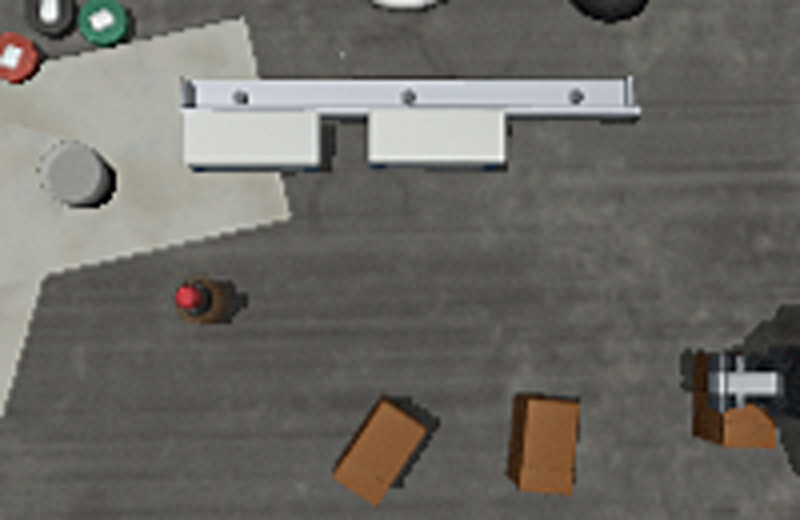

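The box lies lid up and flush with the stop (crop 369–505, rows 110–166), in line with the other box. The other box, bottle and canister are unmoved, and the gripper is clear.

```bash
python3 -c "
from rig import arm
print(arm.hand_in())"
```

```text
the job is handed in; nothing more can be done
None
```

I pushed the slide box over onto its base, then pushed it flush against the stop beside the other box; the last picture shows nothing else moved, and I handed the job in at about 11 s, but no verdict came back.

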